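# Hang the mallet in its slotted ring

## Task

Take the small orange-faced mallet out of the wooden block and lower its handle down through the ring of the grey stand (sprung, it gives a little) until the head lands on the ring. Then turn the mallet under a steady light push, feeling for the slot across the top of the ring, until the head drops fully home in it; let go and leave it hanging there upright. Never press on the stand with more than about 3 kg (30 N), do not drop the mallet through the ring, and leave the multimeter, pliers, circuit board and tape roll where they are.

Things in the scene. Friction and masses are not known exactly. Their poses are not given: they have to be found in the camera images.
- mallet: soft-faced mallet, 0.2 kg (varies), standing handle down in the wooden block. Origin at the centre of the butt (lower end) of the handle, z up the handle. Round wooden handle 15 mm in diameter from z = 0 to 105 mm, tapering to 9 mm in the last 6 mm at the butt. On top lies the head, a bar across the handle along y: z = 105 to 129 mm
- mallet_head (a point): centre of the mallet's head, 117 mm above the butt; axes as the mallet's. Head: square-edged bar 20 mm wide (x), 24 mm high (z), 56 mm long (y), steel with a hard orange plastic face at each end (y = +-28 mm). Gripped over these two end faces, the fingers pass outside the ring
- stand: fixed ring stand. Origin on the bench directly below the ring's axis, z up. Grey base plate 125 x 90 x 12 mm; post 72 mm from the ring's axis on the +x side, top at 125 mm; guide sleeve round the ring, 53 mm across, top at 118 mm. In it sits the ring, 44 mm across, vertical bore 19.6 mm: it does not turn, but is sprung and gives downward up to 10 mm (starts at 3.5 N, 0.8 N more per mm)
- ring_rim (a point): point on the ring's axis at the height of the unpressed rim, 150 mm above the bench; fixed to the stand, axes as the stand's. The dark ring ends at 141 mm (bore mouth, 2 mm chamfer); on it stand two brass cheeks up to the rim. The gap between them is the slot: 23 mm wide, 9 mm deep, across the whole top. Until lined up with it, the head rests on the cheeks: butt 45 mm above the bench
- slot_floor (a point): point on the ring's axis at the unpressed slot floor, 141 mm above the bench; axes as the STAND's. The slot lies along the stand's y axis turned about z by -0.95 to +0.95 rad, different at every start and not reported: feel or look. The head enters when within about 0.1 rad, either way round; a ring held pressed down then springs up round the head. Home, the butt is 36 mm above the bench
- block: fixed wooden tool block 90 x 70 mm, 70 mm high, origin at the centre of its underside. The mallet's handle stands loosely in the hole in the middle of its top, 18 mm in diameter, 60 mm deep (butt 10 mm above the bench), so that the underside of the head is 45 mm above the block
- multimeter: teal and black hand multimeter 158 x 78 x 44 mm lying on the bench, origin centre of its underside; bystander
- pliers: red-handled pliers 189 x 54 x 12 mm lying on the bench, origin at its underside; bystander
- circuit_board: green circuit board 58 x 94 x 16 mm lying on the bench, origin at its underside; bystander
- tape: roll of black tape 58 mm across, 19 mm high, lying flat, origin centre of its underside; bystander
Mind the look-alikes: they are no part of the job. Of the things like the mallet, leave any that is green or purple; of the rest the smaller one is meant.

How it is judged (in metres and radians):
On the way, in this order (a step that is already met when the one before it is completed fails the run):
1. the mallet is lifted clear of the wooden block (butt more than 80 mm above the bench) (height (world z) of mallet above 0.08 m), for 0.1 s.
2. the handle is down through the ring: butt on the ring's axis to within 15 mm and less than 90 mm above the bench (horizontal distance between mallet and stand below 0.015 m and height (world z) of mallet below 0.09 m), for 0.1 s.
At the end, for the whole second after the job is handed in: the mallet hangs at rest in the ring, released, its head fully down in the slot (butt 33 to 39 mm above the bench, within 8 mm of the ring's axis), upright to within 0.08 rad (z of mallet in the frame of stand between 0.033 and 0.039 m and horizontal distance between mallet and stand below 0.008 m and angle between mallet's own z axis and vertical below 0.08 rad and linear speed of mallet below 0.02 m/s); the robot touches nothing.
It fails at once if the mallet pressed on the stand with more than 30 N (contact force between mallet and stand above 30 N).
It fails at once if the robot pressed on the stand with more than 30 N (contact force between any of the arm, the fingers and stand above 30 N).
It fails at once if the mallet dropped through the ring: faster than 0.8 m/s with the handle in the ring (horizontal distance between mallet and stand below 0.015 m and height (world z) of mallet below 0.12 m and linear speed of mallet above 0.8 m/s).
It fails at once if a bystander (multimeter, pliers, circuit board or tape roll) moved by more than 30 mm (distance of any of multimeter, pliers, circuit_board, tape from where it was at the start of the episode above 0.03 m).
It also fails if it takes over 51 s, if anything falls off the work surface, if the arm or the gripper's body presses on something with over 40 N, if the wrist force passes 120 N, or if a joint passes its speed limit or range.

## Robot

A 6-joint arm with a two-finger parallel gripper is mounted at the origin on a cart in front of the work surface, level with it; the furniture and walls round the work are solid. World frame = base frame: x ahead of the robot, y to its left, z up, the work surface at z = 0. Lengths are in m, angles in degrees, forces in N, time in s.
With the tool pointing down it reaches from about 0.375 to 0.9 m from the base axis. Payload 3.1 kg.
Tool frame: the origin (TCP) lies on the centre line of the jaws, within the pads' length; the fingertips stand 25 mm ahead of it and the grasp point (between the pads) lies 6 mm ahead of it; z points along the fingers, y is the line along which they close (so a half turn about z gives the same grasp; the last joint's range is limited). The gripper opens to 87 mm and grips with 3 to 60 N. Pads are 19 mm wide; open, the fingers measure 117 mm over their backs; the gripper's body (75 mm by 190 mm) begins 51 mm behind the grasp point.
Start: joints at [-81.618, 30.224, 82.088, -0, 67.689, -10.227], TCP at [0.199, -0.592, 0.248] pointing down, gripper open.
Joint ranges: [-176.69, 176.69], [-43.24, 126.21], [12.49, 139.97], [-82, 262], [0, 151.66], [-163.58, 163.58]. Speed limits (degrees/s): [159.86, 159.86, 180, 180, 180, 180].

## Interface

Orientations are given as a 3x3 rotation matrix whose columns are the frame's x, y, z axes.
In Python, from rig import * gives the robot as it stands.
- The arm moves only by the tool step_arm, never from a script. Its argument "steps" is a list of rows, each a list of 7 numbers: the shift along the tool's x, y, z normalised to -1 to 1, where 1 is 0.3 m, then the turn, a rotation vector about the tool's x, y, z normalised to -1 to 1, where 1 is 45 degrees, then the gripper's target within -1 to 1 (shut at 1, half-way at 0, fully open at -1). A call has 1 to 8 rows; each row is the pose to reach, as a shift and turn from the pose commanded when the call began, along the tool's axes at that moment; what a row does not reach only later rows make up. A row lasts 1/12 s, in which the tool goes at most 41.7 mm and 7.16 degrees, less where a joint would pass 70% of its speed; a pose out of reach is approached as far as the arm can. A call with a number of a shift or a turn outside -1 to 1 is refused whole. A call with a gripper value outside its range is refused whole. The fingers move at their own pace and stop on an object; the grip force is fixed at half the most. Time passes only in rows, so rows that repeat a pose let the fingers close. It gives the time, the measured TCP pose, the force, the opening and the grip force at its end, in the units of the state.
- read_state(): the state, without advancing time (a new reading comes with each control period).
- capture(name): name is "side" or "top" or "wrist"; returns a dict with "image" (480x640x3 uint8, red, green, blue), "vertical_fov" (degrees; the focal length in pixels is half the picture's height over the tangent of half this angle, whatever the lens; pixels are square), "cx", "cy" (the principal point, pixels), "world_from_camera" (4x4, takes a point from camera to world coordinates); the wrist camera has in their place "T_tool_cam" (4x4, takes a point from camera to tool coordinates, whose origin is the TCP and whose axes are the flange's). Camera axes: x right, y down, z forward; pixel columns grow to the right and rows downward; lengths in m; the calibration is good to about 2 mm. A picture is of the moment at which its call begins: read the wrist's pose just before it. There is no depth.
- hand_in(): hands the job in; it is judged then, once.
The state is a dict: "time_s": time; "joint_positions": joint angles; "qvel": joint speeds; "tau": joint torques, N m; "position": TCP position; "tcp_rot": TCP orientation; "force": force on the tool from outside, world axes, zero at the start; "moment": the same for the moment, N m; "opening": opening from 0.0 (shut) to 1.0 (fully open); "grasp_force": force on a finger pad.
Only numpy, scipy, OpenCV 4.12 (cv2) and the standard library are available. Lean on these libraries where they do the work, as an engineer would, in place of code of your own. Each camera call takes 0.05 s, during which the arm holds its last target. There are 200 camera calls.

## Working session

There is one attempt and no reset: what is moved stays moved. The work goes in short steps, Python scripts to look and compute and a tool call to move; the robot and the scene stay as the last step left them, time stands still between calls to the robot, and variables do not carry over. Pictures are saved under pics/ and viewed, at most 10 in all, crops included, and the job is handed in when it is done.

Besides the shell and the picture viewer there is one more tool, called after "Request:" as name([rows], argument=value, ...), one row to a line, values as JSON. step_arm: Moves the arm, as the interface text tells. Scaled input: -1 to 1 covers 0.3 m each way for a shift and 45 degrees each way for a turn. Its arguments: {"type":"object","properties":{"steps":{"type":"array"}},"required":["steps"]}

```bash
mkdir -p pics
python3 - <<'E'
from rig import *
import cv2,numpy as np,pickle
s=read_state();print(s)
d={}
for n in("side","top"):
    c=capture(n);d[n]=c;cv2.imwrite(f"pics/{n}0.png",c["image"][:,:,::-1]);print({k:v for k,v in c.items() if k!="image"})
pickle.dump(d,open("d0.pkl","wb"))
E
```

```text
{'time_s': 0.0, 'joint_positions': array([-8.16188016e+01,  3.02787121e+01,  8.21549784e+01, -8.83330082e-04,
        6.76875636e+01, -1.02261040e+01]), 'qvel': array([-0.0506392 ,  0.09484907,  0.04239821,  0.01487374,  0.07659807,
        0.08265261]), 'tau': array([-9.03128512e-04, -4.40043783e+01, -1.76590240e+01,  6.31198031e-02,
        5.82508149e-02, -1.52128173e-04]), 'position': array([ 0.19936378, -0.59165456,  0.2465821 ]), 'tcp_rot': array([[ 9.47725936e-01,  3.19085326e-01, -3.22575928e-04],
       [ 3.19085284e-01, -9.47723697e-01,  2.09159953e-03],
       [ 3.61685867e-04, -2.08519235e-03, -9.99997761e-01]]), 'force': array([ 0.06797134, -0.32381327, -0.29716608]), 'moment': array([-0.01368485,  0.02201031,  0.01704508]), 'grasp_force': 0.0, 'opening': 0.9981782895112183}
{'vertical_fov': 48.09010180578775, 'cx': 317.02019486589455, 'cy': 239.02617189220936, 'world_from_camera': array([[-0.00123821, -0.8684112 ,  0.49584317, -0.05851657],
       [-0.99998409, -0.0016538 , -0.00539357, -0.06521997],
       [ 0.00550386, -0.49584196, -0.86839534,  1.13169715],
       [ 0.        ,  0.        ,  0.        ,  1.        ]])}
{'vertical_fov': 52.113793365986126, 'cx': 322.64520667684144, 'cy': 238.68744450306733, 'world_from_camera': array([[ 0.01900547, -0.99599416,  0.08737523,  0.44142891],
       [-0.99973598, -0.02005989, -0.01120548, -0.06900727],
       [ 0.01291333, -0.08713919, -0.99611245,  0.97934501],
       [ 0.        ,  0.        ,  0.        ,  1.        ]])}
```

View pics/top0.png

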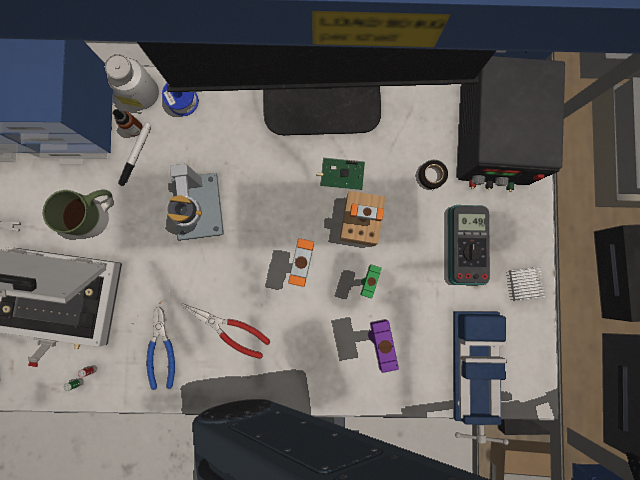

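View pics/side0.png

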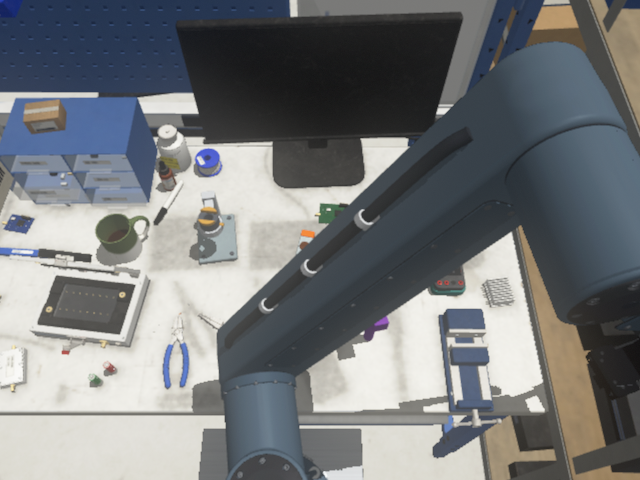

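Candidates in the top view: an orange mallet in the wooden block (367,212), a larger orange one (301,262), a green one (371,281) and a purple one (384,345). I choose the one in the block at (367,212). The stand is at about (184,210), with the post towards the top of the picture. I'll check both in one close crop.

```bash
cat > h.py <<'E'
import numpy as np,cv2,pickle
def ray(c,u,v,z,T=None):
    T=c["world_from_camera"] if T is None else T
    f=240/np.tan(np.radians(c["vertical_fov"]/2))
    d=T[:3,:3]@np.array([(u-c["cx"])/f,(v-c["cy"])/f,1]);o=T[:3,3]
    return o+d*(z-o[2])/d[2]
E
python3 - <<'E'
from h import *
c=pickle.load(open("d0.pkl","rb"))["top"]
i=c["image"][:,:,::-1]
a=cv2.resize(i[155:255,150:230],(400,500),interpolation=cv2.INTER_CUBIC)
b=cv2.resize(i[185:265,320:400],(400,400),interpolation=cv2.INTER_CUBIC)
b=cv2.copyMakeBorder(b,0,100,0,0,0)
cv2.imwrite("pics/crop.png",np.hstack([a,b]))
E
```

```text
(no output)
```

View pics/crop.png

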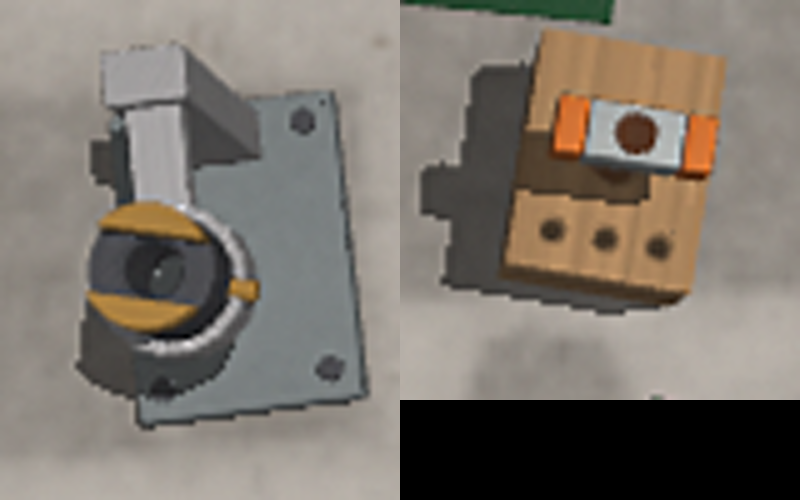

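The crop confirms it: the small orange mallet stands in the block with its head centre near px (367,212). The ring bore is at about px (181,209). The slot between the brass cheeks runs roughly left to right in the image, tilted about 8° clockwise.

Run:
```python
from h import *
from rig import *
c=pickle.load(open("d0.pkl","rb"))["top"]
A=lambda x,y,z:ray(c,150+x/5,155+y/5,z)
B=lambda x,y,z:ray(c,320+(x-400)/5,185+y/5,z)
an=lambda p,q:np.degrees(np.arctan2(*(q-p)[1::-1]))
print("mallet",B(636,133,.139),B(560,95,.139),B(718,118,.139),an(B(560,95,.139),B(718,118,.139)))
print("ring",A(155,268,.141), an(A(103,228,.15),A(208,240,.15)),an(A(88,290,.15),A(197,308,.15)))
print("plate edge",an(A(368,397,.012),A(333,92,.012)), "ring from cheeks", A(151,267,.15))
w=capture("wrist");print({k:v for k,v in w.items() if k!="image"})
```

```text
mallet [ 0.56370053 -0.15459898  0.139     ] [ 0.57641923 -0.12811611  0.139     ] [ 0.56953084 -0.18295621  0.139     ] -97.15935100784132
ring [0.56192796 0.16578718 0.141     ] -95.38383060034334 -98.2593809456575
plate edge 8.580706531500661 ring from cheeks [0.5609487  0.16463562 0.15      ]
{'vertical_fov': 66.24190970987101, 'cx': 321.42141908264995, 'cy': 238.74779748396065, 'T_tool_cam': array([[-4.36375294e-04, -9.57916406e-01, -2.87046981e-01,
         7.93794128e-02],
       [ 9.99999905e-01, -4.13499870e-04, -1.40314812e-04,
        -1.86819532e-05],
       [ 1.57159709e-05, -2.87047015e-01,  9.57916495e-01,
        -1.36754270e-01],
       [ 0.00000000e+00,  0.00000000e+00,  0.00000000e+00,
         1.00000000e+00]])}
```

```bash
cat >> h.py <<'E'
def go(s,p,yaw):
    "row numbers to TCP p (m), tool y axis at yaw (deg), pointing down"
    from scipy.spatial.transform import Rotation as Ro
    R=s["tcp_rot"];y=np.radians(yaw)
    Y=np.array([np.cos(y),np.sin(y),0]);Z=np.array([0,0,-1.]);T=np.c_[np.cross(Y,Z),Y,Z]
    d=R.T@(np.array(p)-s["position"])/.3
    r=Ro.from_matrix(R.T@T).as_rotvec(degrees=True)/45
    print("shift",d.round(3),"turn",r.round(3))
E
python3 - <<'E'
from h import *
from rig import *
s=read_state()
go(s,[.564,-.155,.25],-97.2)
go(s,[.38,-.375,.25],-84)
E
```

```text
shift [ 1.616 -0.992 -0.009] turn [-0.002  0.     0.574]
shift [ 0.801 -0.493 -0.01 ] turn [-0.002 -0.     0.28 ]
```

Request:
step_arm([
  [0.8, -0.49, -0.01, 0, 0, 0.28, -1],
  [0.8, -0.49, -0.01, 0, 0, 0.28, -1],
  [0.8, -0.49, -0.01, 0, 0, 0.28, -1],
  [0.8, -0.49, -0.01, 0, 0, 0.28, -1],
  [0.8, -0.49, -0.01, 0, 0, 0.28, -1],
  [0.8, -0.49, -0.01, 0, 0, 0.28, -1],
  [0.8, -0.49, -0.01, 0, 0, 0.28, -1],
  [0.8, -0.49, -0.01, 0, 0, 0.28, -1],
])

```text
time_s: 0.82
position: [0.3825, -0.3708, 0.2503]
tcp_rot: [[0.994, 0.11, 0.0], [0.11, -0.994, 0.004], [0.001, -0.004, -1.0]]
force: [-0.8, 0.1, 0.2]
opening: 0.999
grasp_force: 0.0
```

Run:
```python
from h import *
from rig import *
s=read_state();print(s["time_s"],s["position"])
go(s,[.564,-.155,.25],-97.2)
```

```text
0.8167 [ 0.38253499 -0.37080078  0.25033442]
shift [ 0.681 -0.648  0.004] turn [-0.005 -0.     0.301]
```

Request:
step_arm([
  [0.68, -0.65, 0, -0.005, 0, 0.3, -1],
  [0.68, -0.65, 0, -0.005, 0, 0.3, -1],
  [0.68, -0.65, 0, -0.005, 0, 0.3, -1],
  [0.68, -0.65, 0, -0.005, 0, 0.3, -1],
  [0.68, -0.65, 0, -0.005, 0, 0.3, -1],
  [0.68, -0.65, 0, -0.005, 0, 0.3, -1],
  [0.68, -0.65, 0, -0.005, 0, 0.3, -1],
  [0.68, -0.65, 0, -0.005, 0, 0.3, -1],
])

```text
time_s: 1.48
position: [0.5663, -0.1561, 0.2505]
tcp_rot: [[0.992, -0.124, 0.003], [-0.124, -0.992, -0.002], [0.004, 0.001, -1.0]]
force: [-1.0, -0.9, 0.1]
opening: 1.001
grasp_force: 0.0
```

Run:
```python
from h import *
from rig import *
s=read_state();print(s["time_s"],s["position"],s["tcp_rot"][:,1])
w=capture("wrist");w["s"]=s;pickle.dump(w,open("w1.pkl","wb"))
cv2.imwrite("pics/w1.png",w["image"][:,:,::-1])
```

```text
1.4833 [ 0.56634915 -0.15607719  0.25049193] [-0.12426179 -0.99224837  0.00147455]
```

View pics/w1.png

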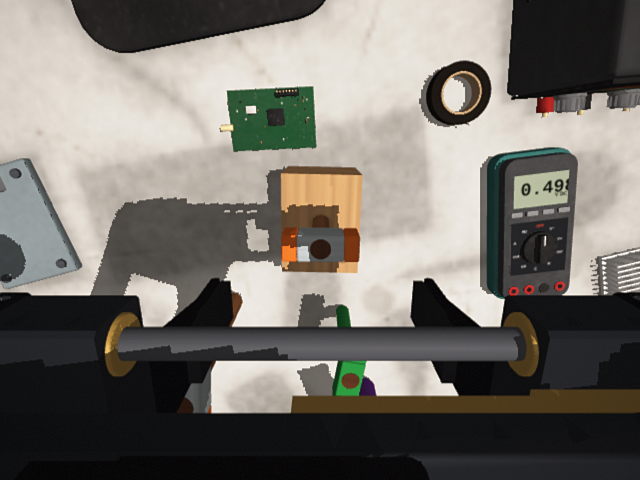

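The wrist view shows the mallet head level with the jaw line. The brown dot on its top is at about (320,249) and its end faces are at columns 282 and 359.

Run:
```python
from h import *
from rig import *
w=pickle.load(open("w1.pkl","rb"));s=w["s"]
M=np.eye(4);M[:3,:3]=s["tcp_rot"];M[:3,3]=s["position"];T=M@w["T_tool_cam"]
for p in((320,249),(282,249),(359,249)):print(ray(w,*p,.139,T))
s=read_state();print(s["position"]);m=ray(w,320,249,.139,T)
go(s,[(m[0]+.564)/2,(m[1]-.1546)/2,.133],-97.2)
```

```text
[ 0.56423861 -0.15472504  0.139     ]
[ 0.56761477 -0.12794562  0.139     ]
[ 0.56077269 -0.18221638  0.139     ]
[ 0.5642587  -0.15856165  0.25024394]
shift [-0.002 -0.014  0.391] turn [ 0.005 -0.001  0.001]
```

Request:
step_arm([
  [0, -0.014, 0.12, 0.005, 0, 0, -1],
  [0, -0.014, 0.24, 0.005, 0, 0, -1],
  [0, -0.014, 0.33, 0.005, 0, 0, -1],
  [0, -0.014, 0.39, 0.005, 0, 0, -1],
  [0, -0.014, 0.39, 0.005, 0, 0, -1],
  [0, -0.014, 0.39, 0.005, 0, 0, -1],
])

```text
time_s: 2.03
position: [0.5619, -0.1585, 0.1327]
tcp_rot: [[0.991, -0.132, -0.002], [-0.132, -0.991, 0.001], [-0.002, -0.001, -1.0]]
force: [-0.2, -0.4, 0.3]
opening: 1.001
grasp_force: 0.0
```

Request:
step_arm([
  [0, 0, 0, 0, 0, 0, 1],
  [0, 0, 0, 0, 0, 0, 1],
  [0, 0, 0, 0, 0, 0, 1],
  [0, 0, 0, 0, 0, 0, 1],
  [0, 0, 0, 0, 0, 0, 1],
  [0, 0, 0, 0, 0, 0, 1],
  [0, 0, 0, 0, 0, 0, 1],
  [0, 0, 0, 0, 0, 0, 1],
])

```text
time_s: 2.7
position: [0.5634, -0.1575, 0.1341]
tcp_rot: [[0.991, -0.13, 0.001], [-0.13, -0.991, -0.001], [0.002, 0.0, -1.0]]
force: [-0.6, 0.3, 3.2]
opening: 0.638
grasp_force: 29.9
```

Request:
step_arm([
  [0, 0, -0.1, 0, 0, 0, 1],
  [0, 0, -0.2, 0, 0, 0, 1],
  [0, 0, -0.3, 0, 0, 0, 1],
  [0, 0, -0.4, 0, 0, 0, 1],
  [0, 0, -0.5, 0, 0, 0, 1],
  [0, 0, -0.6, 0, 0, 0, 1],
  [0, 0, -0.6, 0, 0, 0, 1],
  [0, 0, -0.6, 0, 0, 0, 1],
])

```text
time_s: 3.37
position: [0.5635, -0.1576, 0.315]
tcp_rot: [[0.991, -0.13, 0.004], [-0.13, -0.991, -0.002], [0.004, 0.001, -1.0]]
force: [-0.3, 0.9, -1.8]
opening: 0.634
grasp_force: 29.9
```

Run:
```python
from h import *
from rig import *
s=read_state();print(s)
go(s,[.5615,.165,.31],-97.2)
```

```text
{'time_s': 3.3667, 'joint_positions': array([-2.65634462e+01,  2.30025284e+01,  8.33899568e+01,  1.01495185e-02,
        7.33799906e+01,  7.09143155e+01]), 'qvel': array([-0.0896489 ,  2.45482969,  3.7794864 , -0.17035847, -0.00412907,
        0.139198  ]), 'tau': array([ 5.33076120e-02, -4.23237491e+01, -2.09365708e+01,  6.93827472e-02,
       -1.11506148e-01,  1.54140951e-03]), 'position': array([ 0.56348308, -0.15756855,  0.31498112]), 'tcp_rot': array([[ 0.99148199, -0.13019334,  0.00362776],
       [-0.13018818, -0.99148797, -0.00162398],
       [ 0.00380832,  0.00113786, -0.9999921 ]]), 'force': array([-0.30379839,  0.9244808 , -1.75293615]), 'moment': array([ 0.00829319,  0.02422599, -0.01709454]), 'grasp_force': 29.900052063167095, 'opening': 0.6341965672662474}
shift [-0.147 -1.065  0.015] turn [ 0.001 -0.005 -0.006]
```

Request:
step_arm([
  [-0.1, -0.13, 0, 0, 0, 0, 1],
  [-0.1, -0.26, 0, 0, 0, 0, 1],
  [-0.1, -0.39, 0, 0, 0, 0, 1],
  [-0.1, -0.52, 0, 0, 0, 0, 1],
  [-0.1, -0.65, 0, 0, 0, 0, 1],
  [-0.1, -0.75, 0, 0, -0.005, 0, 1],
  [-0.1, -0.75, 0, 0, -0.005, 0, 1],
  [-0.1, -0.75, 0, 0, -0.005, 0, 1],
])

```text
time_s: 4.03
position: [0.5611, 0.0713, 0.311]
tcp_rot: [[0.992, -0.127, -0.009], [-0.127, -0.992, 0.0], [-0.009, 0.001, -1.0]]
force: [-0.2, -0.8, -2.1]
opening: 0.642
grasp_force: 29.9
```

Run:
```python
from h import *
from rig import *
s=read_state();print(s["time_s"],s["position"],s["force"])
w=capture("wrist");w["s"]=s;pickle.dump(w,open("w2.pkl","wb"))
cv2.imwrite("pics/w2.png",w["image"][:,:,::-1])
M=np.eye(4);M[:3,:3]=s["tcp_rot"];M[:3,3]=s["position"];T=np.linalg.inv(M@w["T_tool_cam"])
q=T@[.5615,.165,.145,1];f=240/np.tan(np.radians(w["vertical_fov"]/2));print(q[:2]/q[2]*f+[w["cx"],w["cy"]])
```

```text
4.0333 [0.56106981 0.07126636 0.31097641] [-0.19546469 -0.81113089 -2.05687411]
[213.16740385 237.24612477]
```

View pics/w2.png

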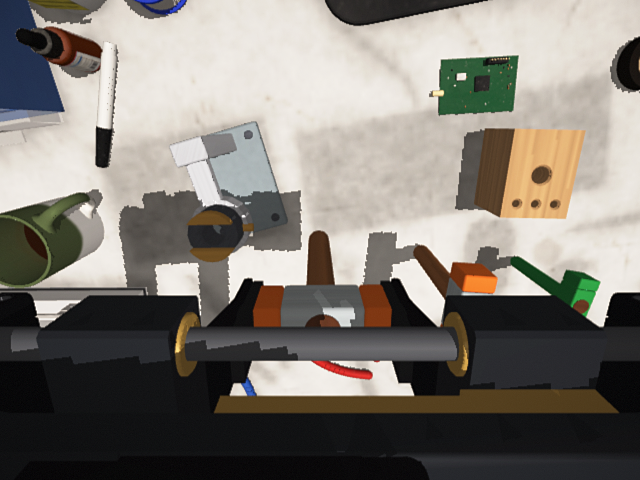

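The ring is near (214,235), close to the predicted (213,237). I'll zoom in to measure the bore and the slot.

Run:
```python
import cv2
i=cv2.imread("pics/w2.png")
cv2.imwrite("pics/w2c.png",cv2.resize(i[195:270,175:260],None,fx=8,fy=8,interpolation=cv2.INTER_CUBIC))
```

```text
(no output)
```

View pics/w2c.png

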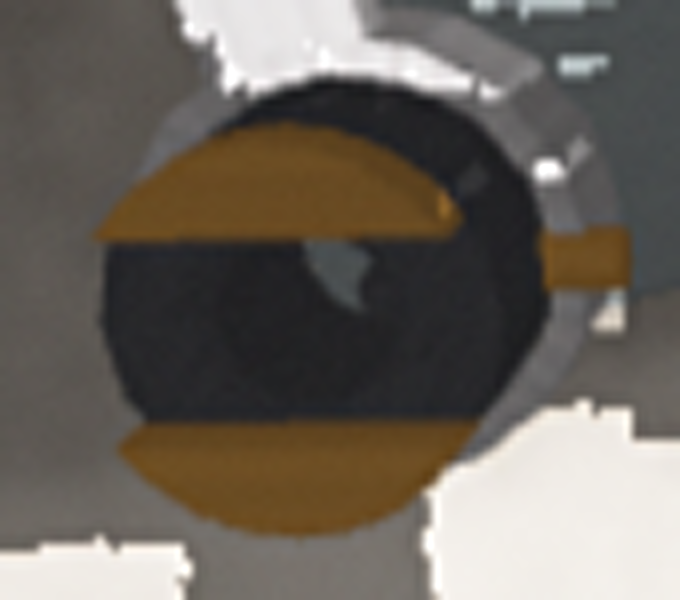

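The slot edges are horizontal in this view, so the slot is parallel to the jaw line (yaw ≈ -97°). The rim centre is at px (210.8,237.9) and the handle's butt end is near (318,233).

Run:
```python
from h import *
from rig import *
w=pickle.load(open("w2.pkl","rb"));s=w["s"]
M=np.eye(4);M[:3,:3]=s["tcp_rot"];M[:3,3]=s["position"];T=M@w["T_tool_cam"]
r=ray(w,210.8,237.9,.15,T);print("ring",r)
f=240/np.tan(np.radians(w["vertical_fov"]/2));I=np.linalg.inv(w["T_tool_cam"])
for p in([.0045,0,.123],[0,.0045,.123],[0,-.0045,.123],[.0,0,.123],[.0075,.0,.117]):
    q=I@[*p,1];print(p,(q[:2]/q[2]*f+[w["cx"],w["cy"]]).round(1))
i=w["image"].astype(int)
m=(i[...,0]-i[...,2]>35)&(i[...,0]<150)
for v in range(228,262,3):
    u=np.where(m[v,295:345])[0]+295
    print(v,(u.min(),u.max()) if len(u) else None)
s=read_state();print(s["position"]);go(s,[*((r[:2]+[.5612,.1650])/2),.31],-112)
```

```text
ring [0.56250387 0.16538903 0.15      ]
[0.0045, 0, 0.123] [321.7 234.8]
[0, 0.0045, 0.123] [327.8 240.7]
[0, -0.0045, 0.123] [315.6 240.7]
[0.0, 0, 0.123] [321.7 240.7]
[0.0075, 0.0, 0.117] [321.7 233.1]
228 None
231 (np.int64(316), np.int64(320))
234 (np.int64(312), np.int64(325))
237 (np.int64(310), np.int64(327))
240 (np.int64(309), np.int64(327))
243 (np.int64(308), np.int64(328))
246 (np.int64(308), np.int64(328))
249 (np.int64(309), np.int64(329))
252 (np.int64(309), np.int64(329))
255 (np.int64(309), np.int64(329))
258 (np.int64(308), np.int64(330))
261 (np.int64(308), np.int64(330))
[0.56127783 0.06992296 0.31131616]
shift [-0.039 -0.315  0.004] turn [0.003 0.01  0.325]
```

Run:
```python
from h import *
from rig import *
s=read_state();print(s["position"],s["tcp_rot"][:,1]);go(s,[.5602,.1635,.31],-112)
```

```text
[0.56127783 0.06992296 0.31131616] [-0.12867271 -0.99168651  0.00109708]
shift [-0.044 -0.309  0.004] turn [0.003 0.01  0.325]
```

Request:
step_arm([
  [-0.044, -0.1, 0, 0, 0.005, 0.12, 1],
  [-0.044, -0.2, 0, 0, 0.005, 0.24, 1],
  [-0.044, -0.31, 0, 0, 0.005, 0.32, 1],
  [-0.044, -0.31, 0, 0, 0.005, 0.32, 1],
  [-0.044, -0.31, 0, 0, 0.005, 0.32, 1],
])

```text
time_s: 4.5
position: [0.5612, 0.1632, 0.3124]
tcp_rot: [[0.928, -0.372, -0.002], [-0.372, -0.928, -0.001], [-0.001, 0.002, -1.0]]
force: [0.2, -0.5, -1.5]
opening: 0.639
grasp_force: 29.9
```

Run:
```python
from h import *
from rig import *
for k in range(3):
    s=read_state();print(s["time_s"],s["position"],s["force"],s["tcp_rot"][:,2]);
    w=capture("wrist")
go(s,[.5602,.1635,.21],-112)
i=w["image"]
cv2.imwrite("pics/w3c.png",cv2.resize(i[170:330,230:410,::-1],None,fx=3,fy=3,interpolation=cv2.INTER_CUBIC))
```

```text
4.5 [0.56118366 0.16315269 0.31240114] [ 0.20323232 -0.54139617 -1.47050779] [-0.00179038 -0.00149302 -0.99999728]
4.55 [0.5611802  0.16226995 0.31247958] [-0.19674666 -0.41594038 -0.47180354] [-0.00189268 -0.00179743 -0.99999659]
4.6 [0.56126031 0.1618314  0.31265265] [-0.59520496 -0.95255266 -1.55380024] [-0.0016458  -0.0016436  -0.99999729]
shift [-0.005 -0.005  0.342] turn [0.003 0.001 0.001]
```

View pics/w3c.png

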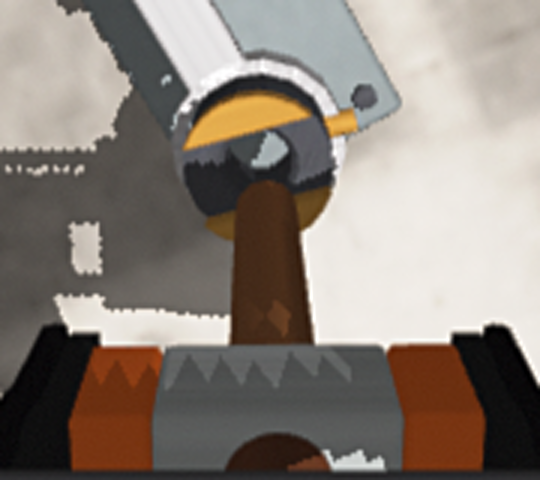

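The ring bore shows at crop (262,152) and the butt at (268,185). That puts the handle about 2 mm short sideways, so I'll correct that and start lowering.

Request:
step_arm([
  [-0.004, -0.006, 0.05, 0.002, 0, 0, 1],
  [-0.004, -0.006, 0.1, 0.002, 0, 0, 1],
  [-0.004, -0.006, 0.14, 0.002, 0, 0, 1],
  [-0.004, -0.006, 0.15, 0.002, 0, 0, 1],
  [-0.004, -0.006, 0.15, 0.002, 0, 0, 1],
])

```text
time_s: 5.07
position: [0.5605, 0.1641, 0.2674]
tcp_rot: [[0.927, -0.375, -0.002], [-0.375, -0.927, 0.0], [-0.002, 0.0, -1.0]]
force: [1.5, 0.2, -1.5]
opening: 0.637
grasp_force: 29.9
```

Request:
step_arm([
  [0, 0, 0.01, 0, 0, 0, 1],
  [0, 0, 0.02, 0, 0, 0, 1],
  [0, 0, 0.03, 0, 0, 0, 1],
  [0, 0, 0.03, 0, 0, 0, 1],
])

```text
time_s: 5.4
position: [0.561, 0.1655, 0.2594]
tcp_rot: [[0.928, -0.373, 0.001], [-0.373, -0.928, 0.001], [0.0, -0.001, -1.0]]
force: [-0.5, 0.2, -2.0]
opening: 0.642
grasp_force: 29.9
```

Request:
step_arm([
  [0, 0, 0.02, 0, 0, 0, 1],
  [0, 0, 0.04, 0, 0, 0, 1],
  [0, 0, 0.06, 0, 0, 0, 1],
  [0, 0, 0.08, 0, 0, 0, 1],
  [0, 0, 0.08, 0, 0, 0, 1],
])

```text
time_s: 5.82
position: [0.5601, 0.1656, 0.2337]
tcp_rot: [[0.928, -0.373, -0.003], [-0.373, -0.928, 0.001], [-0.003, 0.0, -1.0]]
force: [-1.5, -0.3, -0.8]
opening: 0.639
grasp_force: 29.9
```

Request:
step_arm([
  [0, 0, 0.02, 0, 0, 0, 1],
  [0, 0, 0.05, 0, 0, 0, 1],
  [0, 0, 0.08, 0, 0, 0, 1],
  [0, 0, 0.11, 0, 0, 0, 1],
  [0, 0, 0.14, 0, 0, 0, 1],
  [0, 0, 0.17, 0, 0, 0, 1],
  [0, 0, 0.17, 0, 0, 0, 1],
])

```text
time_s: 6.4
position: [0.5598, 0.1655, 0.1821]
tcp_rot: [[0.928, -0.373, -0.004], [-0.373, -0.928, 0.001], [-0.004, 0.001, -1.0]]
force: [-0.3, 0.5, -1.3]
opening: 0.643
grasp_force: 29.9
```

Request:
step_arm([
  [0, 0, 0.01, 0, 0, 0, 1],
  [0, 0, 0.02, 0, 0, 0, 1],
  [0, 0, 0.03, 0, 0, 0, 1],
  [0, 0, 0.04, 0, 0, 0, 1],
  [0, 0, 0.04, 0, 0, 0, 1],
  [0, 0, 0.04, 0, 0, 0, 1],
])

```text
time_s: 6.9
position: [0.5612, 0.1657, 0.1726]
tcp_rot: [[0.928, -0.373, 0.001], [-0.373, -0.928, 0.001], [0.0, -0.001, -1.0]]
force: [0.4, 0.9, -2.0]
opening: 0.642
grasp_force: 29.9
```

Request:
step_arm([
  [0, 0, 0.007, 0, 0, 0, 1],
  [0, 0, 0.013, 0, 0, 0, 1],
  [0, 0, 0.013, 0, 0, 0, 1],
])

```text
time_s: 7.15
position: [0.5616, 0.1657, 0.169]
tcp_rot: [[0.928, -0.373, 0.002], [-0.373, -0.928, 0.001], [0.001, -0.002, -1.0]]
force: [-0.2, -0.2, 2.8]
opening: 0.641
grasp_force: 29.9
```

Contact: the force has gone from -2 to +2.8 N. I'll add a few mm of push.

Request:
step_arm([
  [0, 0, 0.005, 0, 0, 0, 1],
  [0, 0, 0.01, 0, 0, 0, 1],
  [0, 0, 0.01, 0, 0, 0, 1],
  [0, 0, 0.01, 0, 0, 0, 1],
])

```text
time_s: 7.48
position: [0.5616, 0.1657, 0.1662]
tcp_rot: [[0.928, -0.373, 0.002], [-0.373, -0.928, 0.001], [0.002, -0.002, -1.0]]
force: [-0.3, -0.1, 4.3]
opening: 0.641
grasp_force: 29.9
```

Request:
step_arm([
  [0, 0, 0.005, 0, 0, -0.05, 1],
  [0, 0, 0.005, 0, 0, -0.1, 1],
  [0, 0, 0.005, 0, 0, -0.15, 1],
  [0, 0, 0.005, 0, 0, -0.2, 1],
  [0, 0, 0.005, 0, 0, -0.2, 1],
])

```text
time_s: 7.9
position: [0.5606, 0.1666, 0.1645]
tcp_rot: [[0.975, -0.222, -0.0], [-0.222, -0.975, 0.003], [-0.001, -0.002, -1.0]]
force: [-1.8, 2.2, 5.4]
opening: 0.64
grasp_force: 29.9
```

Request:
step_arm([
  [0, 0, 0, 0, 0, -0.04, 1],
  [0, 0, 0, 0, 0, -0.08, 1],
  [0, 0, 0, 0, 0, -0.12, 1],
  [0, 0, 0, 0, 0, -0.12, 1],
])

```text
time_s: 8.23
position: [0.5607, 0.1658, 0.1634]
tcp_rot: [[0.992, -0.13, -0.0], [-0.13, -0.992, 0.001], [-0.001, -0.001, -1.0]]
force: [0.7, -0.4, -2.7]
opening: 0.641
grasp_force: 29.9
```

The push force dropped to just the mallet's weight (-2.7 N), so the ring has sprung up round the head. Next I'll lower it onto the slot floor.

Request:
step_arm([
  [0, 0, 0.005, 0, 0, 0, 1],
  [0, 0, 0.01, 0, 0, 0, 1],
  [0, 0, 0.013, 0, 0, 0, 1],
  [0, 0, 0.013, 0, 0, 0, 1],
  [0, 0, 0.013, 0, 0, 0, 1],
])

```text
time_s: 8.65
position: [0.5611, 0.1657, 0.1604]
tcp_rot: [[0.991, -0.131, 0.001], [-0.131, -0.991, 0.001], [0.0, -0.001, -1.0]]
force: [-1.5, 0.5, 1.6]
opening: 0.642
grasp_force: 29.9
```

Request:
step_arm([
  [0, 0, 0, 0, 0, 0, -1],
  [0, 0, 0, 0, 0, 0, -1],
  [0, 0, 0, 0, 0, 0, -1],
  [0, 0, 0, 0, 0, 0, -1],
  [0, 0, 0, 0, 0, 0, -1],
  [0, 0, 0, 0, 0, 0, -1],
  [0, 0, 0, 0, 0, 0, -1],
])

```text
time_s: 9.23
position: [0.5613, 0.1657, 0.1602]
tcp_rot: [[0.991, -0.13, 0.001], [-0.13, -0.991, 0.001], [0.001, -0.001, -1.0]]
force: [-0.6, 0.9, 0.5]
opening: 0.986
grasp_force: 0.0
```

Request:
step_arm([
  [0, 0, -0.05, 0, 0, 0, -1],
  [0, 0, -0.15, 0, 0, 0, -1],
  [0, 0, -0.25, 0, 0, 0, -1],
  [0, 0, -0.35, 0, 0, 0, -1],
  [0, 0, -0.35, 0, 0, 0, -1],
  [0, 0, -0.35, 0, 0, 0, -1],
])

```text
time_s: 9.73
position: [0.5623, 0.1658, 0.2675]
tcp_rot: [[0.991, -0.13, 0.006], [-0.13, -0.991, 0.001], [0.006, -0.002, -1.0]]
force: [-0.4, 0.1, 0.2]
opening: 0.997
grasp_force: 0.0
```

Run:
```python
from h import *
from rig import *
s=read_state();print(s["time_s"],s["position"],s["force"],s["opening"])
a=capture("wrist")["image"][130:430,150:500,::-1];b=capture("top")["image"][150:270,120:260,::-1]
b=cv2.resize(b,(350,300),interpolation=cv2.INTER_CUBIC)
cv2.imwrite("pics/end.png",np.hstack([a,b]))
```

```text
9.7333 [0.56234388 0.16577972 0.26752468] [-0.44339554  0.10083247  0.2254814 ] 0.9972108334081482
```

View pics/end.png

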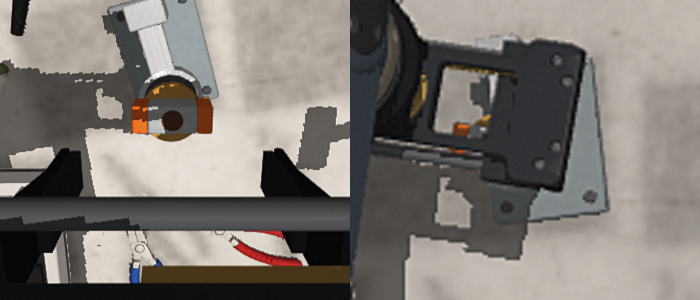

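The wrist view (left half, head at about (172,118)) shows the head lying between the brass cheeks in the slot. The mallet is upright, and the open gripper is well clear above it.

```bash
python3 -c "
from rig import *
print(hand_in())"
```

```text
the job is handed in; nothing more can be done
None
```

The small orange mallet is hanging upright and released in the ring, with its head seated in the slot and the gripper clear. I handed the job in at about 10 s; no verdict came back, and the highest upward force I read on the tool was about 5 N (limit 30 N).

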